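Move the lift-off lid to the peg box and flip it shut

ROBOT

A 7-joint arm with a two-finger parallel gripper is mounted at the origin on a cart in front of the work surface, level with it; the furniture and walls round the work are solid. World frame = base frame: x ahead of the robot, y to its left, z up, the work surface at z = 0. Lengths are in m, angles in rad, forces in N, time in s.
With the tool pointing down it reaches from about 0.425 to 0.825 m from the base axis. Payload 3.6 kg.
Tool frame: the origin (TCP) lies midway between the tips of the shut fingers; the grasp point (between the pads) lies grip_depth behind it (grip_depth is the distance from the TCP to the grasp point, in m); z points along the fingers, y is the line along which they close (so a half turn about z gives the same grasp; the last joint's range is limited). The gripper opens to 93 mm and grips with 3 to 60 N. Pads are 15 mm wide; open, the fingers measure 128 mm over their backs; the gripper's body (75 mm by 188 mm) begins 65 mm behind the grasp point.
Start: joints at [-0.026, 0.615, -0.013, 1.423, 0.008, 1.103, -0.04], TCP at [0.65, 0, 0.219] pointing down, gripper open.
Joint ranges: [-3.12, 3.12], [-0.3, 2.06], [-1.34, 1.32], [0.26, 2.42], [-1.36, 4.5], [0.01, 1.98], [-2.84, 2.84]. Speed limits (rad/s): [2.79, 2.79, 3.14, 3.14, 3.14, 3.14, 3.14].

INTERFACE

Orientations are given as a rotation vector (axis times angle).
In Python, from workcell import sense, grab_frame, close_job, grip_depth gives the robot as it stands.
- The arm moves only by the shell command python3 -m handwheel 'ROWS' [FORCE]. ROWS is JSON, a list of rows, each a list of 7 numbers: the turn, a rotation vector about the tool's x, y, z in rad, then the shift along the tool's x, y, z in m, then the closure, from 0 (fully open) to 1 (shut). In form: [[rx, ry, rz, x, y, z, jaw], ...]. A call has 1 to 12 rows; each row is the pose to reach, as a shift and turn from the pose commanded when the call began, along the tool's axes at that moment; what a row does not reach only later rows make up. A row lasts 1/8 s, in which the tool goes at most 62.5 mm and 10.7 degrees, less where a joint would pass 70% of its speed; a pose out of reach is approached as far as the arm can. A call with a gripper value outside its range is refused whole. The fingers move at their own pace and stop on an object; FORCE is the grip in N (left out, the last holds). Time passes only in rows, so rows that repeat a pose let the fingers close. It gives the time, the measured TCP pose, the force, the opening and the grip force at its end, in the units of the state.
- sense(): the state, without advancing time (a new reading comes with each control period).
- grab_frame(name): name is "scene" or "side" or "wrist"; returns a dict with "frame" (400x640x3 uint8, red, green, blue), "mtx" (3x3 intrinsics, pixels), "extrinsics" (4x4, takes a point from world to camera coordinates); the wrist camera has in their place "tool_from_camera" (4x4, takes a point from camera to tool coordinates, whose origin is the TCP and whose axes are the flange's). Camera axes: x right, y up, looking along -z (the intrinsics and any distortion apply to the point x, -y, -z); pixel columns grow to the right and rows downward; lengths in m; the calibration is good to about 2 mm. A picture is of the moment at which its call begins: read the wrist's pose just before it. There is no depth.
- close_job(): hands the job in; it is judged then, once.
The state is a dict: "clock": time; "joint_positions": joint angles; "dq": joint speeds; "joint_torque": joint torques, N m; "tcp_pos": TCP position; "tool_rot": TCP orientation; "ft_force": force on the tool from outside, world axes, zero at the start; "torque": the same for the moment, N m; "grip_width": finger opening in m; "gripper_force": force on a finger pad.
Only numpy, scipy, OpenCV 4.12 (cv2) and the standard library are available. Lean on these libraries where they do the work, as an engineer would, in place of code of your own. Each camera call takes 0.05 s, during which the arm holds its last target. There are 200 camera calls.

TASK

The lid stands open on the empty box, but it belongs on the box with the clothes pegs. Squeeze its two tabs together to draw in the sprung hinge pins, lift it off with the pins held in, and hang it on the peg box's hinge, standing open as before, letting go there so that both pins spring fully home. Then push it from behind past upright so that it swings shut by its own weight, untouched; leave the other things where they are.

Things in the scene. Friction and masses are not known exactly. Their poses are not given: they have to be found in the camera images.
- lid: wooden lift-off lid, panel 126 (y) x 135 (z) x 12 mm (x), 0.2 kg. Origin mid-hinge, on the axis; y along the hinge, z up the panel to its free edge (z = 135), +x its outer (back) face. Its hinge barrel is 12 mm thick, 154 long. Two steel tabs stand out of the free edge. Starts open on the empty box, leaning back (away from that box's front) 0.26 rad past upright against a stop
- lid_tabs (a point): midpoint between the two tabs, on the lid's z axis at z = 151. Tabs reach from lid z = 135 to 167, each 18 mm wide (x), 8 thick (y); outer faces 68 mm apart (y) at rest, 48 when squeezed fully together. Each tab is one rigid slider with the hinge pin of its side
- pin_left (a joint): slide of the +y tab and pin, m: 0 = sprung fully out (7 mm thick pin stands 9 mm out of the barrel's end), 0.010 = fully drawn in (inside the barrel). Spring 6 N at the start, 10 N fully in; a grip of about 30 N holds both in and carries the lid
- pin_right (a joint): the same for the -y tab and pin
- peg_box: open wooden box holding three clothes pegs, fixed; 120 deep (x), 122 wide (y), 80 mm high; origin under its centre, front faces its -x. Hinge at its back: two metal brackets, each an open-topped saddle (14 mm wide, flared above) for the barrel and an outer cheek with a 10 mm closed eye for the pin. Cheeks 159 mm apart inside, flared above; brackets rise 27 mm over the axis
- peg_box_hinge (a point): middle of the peg box's hinge axis (box x = 69, z = 86 mm), axes as the box; the hung lid's origin lies here. A round back stop (8 mm bar along y) stands 21 mm behind the axis, up to 44 mm above it: a lid hung here and let go leans back 0.26 rad past upright. Pushed forward past upright it falls shut
- empty_box: the same box with the same hinge, empty, also fixed; the lid starts on it
- empty_box_hinge (a point): middle of the empty box's hinge axis, at the same offset
- thread_reel: bystander: thread reel, 28 mm thick, 39 mm high, standing between the boxes; origin under its centre
- tape_measure: bystander: tape measure, 77x35x56 mm, behind the boxes; origin under it
- nail_brush: bystander: nail brush, 30x85x23 mm, behind the boxes; origin under it
- masking_tape: bystander: roll of tape, 98 mm across, 25 mm high, behind the boxes; origin under it

How it is judged:
On the way, in this order (a step that is already met when the one before it is completed fails the run):
1. the lid is lifted off the empty box, held with both pins drawn in (z of lid in the frame of empty_box_hinge above 0.03 m and value of joint each of pin_left, pin_right above 0.006 m), for 0.1 s.
2. the lid hangs on the peg box, standing open, both pins home in the eyes, let go (distance between lid and peg_box_hinge below 0.005 m and angle between the y axis of lid and the y axis of peg_box_hinge, either way round below 0.06 rad and value of joint each of pin_left, pin_right below 0.002 m and angle between lid's own z axis and vertical below 0.4 rad and contact force between lid and the fingers below 0.1 N), for 0.3 s.
3. past upright, the lid swings forward by its own weight, untouched (x of lid_tabs in the frame of peg_box_hinge below -0.06 m and angle between lid's own z axis and vertical below 1.35 rad and contact force between lid and the fingers below 0.1 N), for 0.03 s.
At the end, for the whole second after the job is handed in: the lid lies shut on the peg box (within 0.08 rad of level, tabs to the front), its hinge axis within 5 mm and 0.06 rad of the box's, both pins within 2 mm of fully out, at rest (distance between lid and peg_box_hinge below 0.005 m and angle between the y axis of lid and the y axis of peg_box_hinge, either way round below 0.06 rad and value of joint each of pin_left, pin_right below 0.002 m and x of lid_tabs in the frame of peg_box_hinge below -0.1 m and angle between lid's own z axis and vertical between 1.49 and 1.65 rad and linear speed of lid below 0.02 m/s); the robot touches nothing.
It fails at once if a bystander was moved more than 30 mm (distance of any of thread_reel, tape_measure, nail_brush, masking_tape from where it was at the start of the episode above 0.03 m).
It also fails if it takes over 51 s, if anything falls off the work surface, if the arm or the gripper's body presses on something with over 40 N, if the wrist force passes 120 N, or if a joint passes its speed limit or range.

## Working session

There is one attempt and no reset: what is moved stays moved. The work goes in short steps, Python scripts to look and compute and a shell command to move; the robot and the scene stay as the last step left them, time stands still between calls to the robot, and variables do not carry over. Pictures are saved under pics/ and viewed, at most 10 in all, crops included, and the job is handed in when it is done.

```bash
mkdir -p pics; ls
python3 - <<'E'
from workcell import sense, grab_frame, grip_depth
import cv2, numpy as np
print(grip_depth, sense())
for n in ["scene","side","wrist"]:
    f=grab_frame(n); cv2.imwrite(f"pics/{n}0.png",f["frame"][:,:,::-1]); np.savez(f"pics/{n}0.npz",**f)
    print(n,f["mtx"].round(1).tolist(),{k:np.round(v,4).tolist() for k,v in f.items() if k not in("frame","mtx")})
E
```

```text
pics
0.0188 {'clock': 0.0, 'joint_positions': array([-0.0264906 ,  0.61590785, -0.01263164,  1.42484255,  0.00809845,
        1.10338893, -0.04034233]), 'dq': array([ 0.00123255, -0.00067714,  0.0010403 , -0.00159083,  0.000834  ,
       -0.0002711 ,  0.00053266]), 'joint_torque': array([ 5.37042069e-04, -4.58937871e+01,  2.08912762e-01, -1.65743172e+01,
       -6.11085235e-02,  2.03703978e-02,  2.53581929e-04]), 'tcp_pos': array([6.49234238e-01, 1.25164265e-05, 2.17507167e-01]), 'tool_rot': array([-2.22006442, -2.22034452,  0.00279852]), 'ft_force': array([ 0.15277681,  0.06898348, -1.37298431]), 'torque': array([ 0.00977921,  0.00815161, -0.03873004]), 'gripper_force': 0.0, 'grip_width': 0.09282440069768313}
scene [[421.1, 0.0, 323.4], [0.0, 421.1, 202.3], [0.0, 0.0, 1.0]] {'extrinsics': [[-0.732, -0.6812, -0.0141, 0.4479], [0.455, -0.5041, 0.734, -0.3781], [-0.5071, 0.5309, 0.679, -0.8943], [0.0, 0.0, 0.0, 1.0]]}
side [[487.9, 0.0, 318.5], [0.0, 487.9, 194.8], [0.0, 0.0, 1.0]] {'extrinsics': [[0.8519, -0.5234, 0.0177, -0.5076], [0.3115, 0.5334, 0.7864, -0.3235], [-0.4211, -0.6644, 0.6175, -0.8351], [0.0, 0.0, 0.0, 1.0]]}
wrist [[327.0, 0.0, 317.6], [0.0, 327.0, 197.7], [0.0, 0.0, 1.0]] {'tool_from_camera': [[-0.0016, 0.9612, 0.2758, 0.0767], [1.0, 0.0015, 0.0005, 0.001], [0.0, 0.2758, -0.9612, -0.166], [0.0, 0.0, 0.0, 1.0]]}
```

View pics/scene0.png

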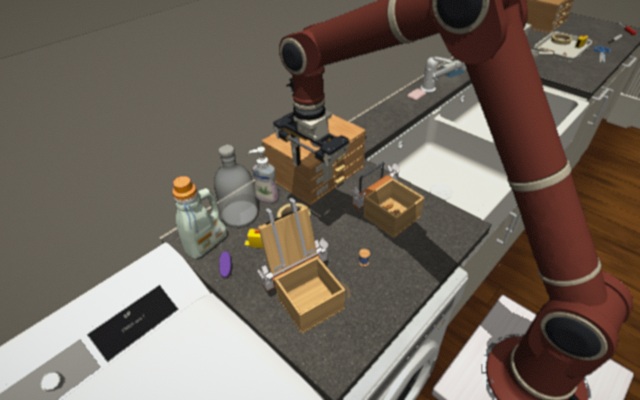

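View pics/side0.png

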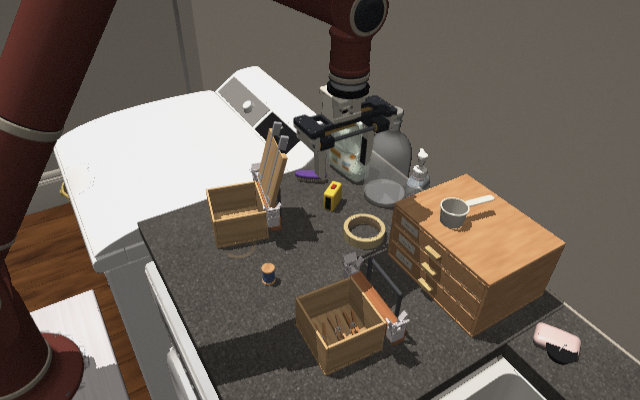

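Scene: the empty box with the lid is around (310,290) and the peg box around (392,205). Side: the empty box is around (240,210) and the peg box around (340,325), with a cabinet behind it. I'll zoom in on the corners next.

Run:
```python
import cv2, numpy as np
def crop(n,x,y,w,h):
    f=np.load(f"pics/{n}0.npz")["frame"][:,:,::-1][y:y+h,x:x+w]
    return cv2.resize(f,(400,300),interpolation=cv2.INTER_CUBIC)
a=crop("scene",245,190,120,90); a2=crop("scene",250,240,120,90)
b=crop("side",200,115,120,90)
c=crop("scene",340,155,100,75); d=crop("side",290,240,140,105)
b2=crop("side",195,165,120,90)
cv2.imwrite("pics/z1.png",np.vstack([np.hstack([a,a2]),np.hstack([b,b2])]))
e=cv2.resize(np.load("pics/wrist0.npz")["frame"][:,:,::-1],(400,250))
cv2.imwrite("pics/z2.png",np.vstack([np.hstack([c,d]),np.hstack([e,e*0])]))
```

```text
(no output)
```

View pics/z1.png

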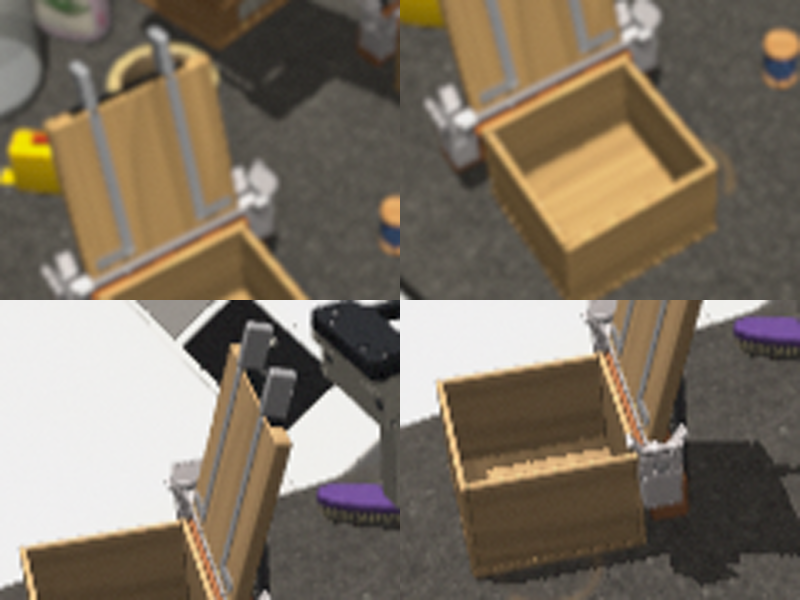

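View pics/z2.png

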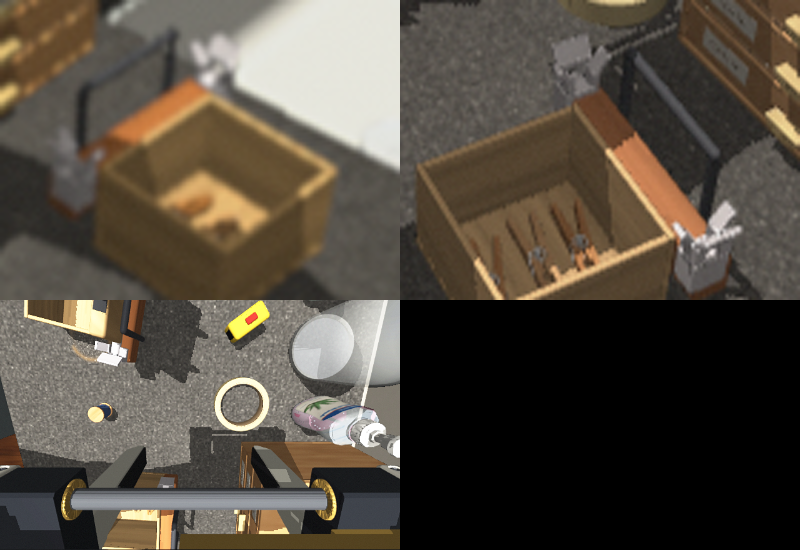

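Crops show all the rim corners clearly: four per view for the empty box, seven in all for the peg box. They also show both tab tops. I'll fit each box pose (x, y, yaw) from these.

```bash
cat > h.py <<'E'
import numpy as np
from scipy.optimize import least_squares
from scipy.spatial.transform import Rotation as R
def proj(f,P,key="extrinsics"):
    E=f[key]; p=np.atleast_2d(P)@E[:3,:3].T+E[:3,3]
    q=np.c_[p[:,0],-p[:,1],-p[:,2]]@f["mtx"].T
    return q[:,:2]/q[:,2:]
def box2w(b,P):
    c,s=np.cos(b[2]),np.sin(b[2]); P=np.atleast_2d(P)
    return np.c_[b[0]+c*P[:,0]-s*P[:,1], b[1]+s*P[:,0]+c*P[:,1], P[:,2]]
E
python3 - <<'E'
from h import *
F={n:np.load(f"pics/{n}0.npz") for n in("scene","side")}
C=dict(BL=(.06,.061,.08),BR=(.06,-.061,.08),FL=(-.06,.061,.08),FR=(-.06,-.061,.08))
obs=dict(empty=dict(scene=dict(BL=(275.8,280.5),BR=(319,258),FR=(345,289.5),FL=(300,314)),side=dict(FL=(206.4,189.6),BL=(255,180.6),FR=(215,221),BR=(267.3,211.5))),
 peg=dict(scene=dict(BL=(364.3,196.3),BR=(392.5,179.3),FR=(423.8,198),FL=(395.8,217.5)),side=dict(FL=(296.3,298.8),BL=(351.3,276.8),BR=(385.6,323.3))))
for b,o in obs.items():
    fn=lambda x:np.concatenate([(proj(F[v],box2w(x,[C[k] for k in d]))-list(d.values())).ravel() for v,d in o.items()])
    r=least_squares(fn,[.6,0.1 if b=="empty" else -.1,0],loss="soft_l1")
    print(b,r.x.round(4),"res",fn(r.x).round(1),"hinge",box2w(r.x,(.069,0,.086)).round(4))
    # lid tabs
    if b=="empty":
        for y in(.03,-.03):
            t=(.069+.167*np.sin(.26),y,.086+.167*np.cos(.26)); w=box2w(r.x,t)
            print("tabtop",w.round(4),[proj(F[v],w).round(1).tolist() for v in F])
E
```

```text
empty [ 0.4848  0.1831 -0.2418] res [-1.4 -2.4 -1.4 -2.   0.5 -0.2  0.3  0.8 -1.  -0.6  0.8 -0.2 -2.2  1.
  0.   0.3] hinge [[0.5518 0.1665 0.086 ]]
tabtop [[0.6007 0.1854 0.2474]] [[[268.6, 209.8]], [[277.6, 122.5]]]
tabtop [[0.5863 0.1271 0.2474]] [[[292.0, 199.5]], [[284.6, 136.4]]]
peg [ 0.5164 -0.198  -0.0897] res [ 0.3 -0.   0.2 -1.4  0.8 -0.5  0.6  0.4 -1.6 -1.7  0.5 -0.8  0.7 -0.1] hinge [[ 0.5851 -0.2042  0.086 ]]
```

```bash
cat >> h.py <<'E'
def ray(f,px,z):
    E=f["extrinsics"]; d=np.linalg.solve(f["mtx"],[*px,1]); d=E[:3,:3].T@(d*[1,-1,-1]); o=-E[:3,:3].T@E[:3,3]
    return o+d*(z-o[2])/d[2]
def lidpose(h,yaw,lean,zl,xl=0.):
    """TCP pose for tool along -lid z, tool y along -lid y (tool x = -lid x), TCP at lid z=zl"""
    L=R.from_euler("ZY",[yaw,lean]); 
    T=L*R.from_matrix(np.array([[-1,0,0],[0,1,0],[0,0,-1.]]).T)
    return np.array(h)+L.apply([xl,0,zl]), T
def delta(p,T,s=None):
    from workcell import sense
    s=s or sense(); T0=R.from_rotvec(s["tool_rot"])
    return (T0.inv()*T).as_rotvec().round(3).tolist()+T0.inv().apply(p-s["tcp_pos"]).round(4).tolist()
E
python3 - <<'E'
from h import *
f=np.load("pics/side0.npz")
b=ray(f,(473,333),0);print("cab near bottom",b, "left bottom",ray(f,(392,238),0))
for z in(.08,.1,.12,.15,.2):print(z,proj(f,[[b[0],b[1],z]]), ray(f,(487,285),z)[:2].round(3))
p=np.array([.645,-.21,.27]); T=lidpose([0,0,0],-.0897,0,0)[1]
print(T.as_matrix().round(2)); print(delta(p,T))
print("grasp",[x if isinstance(x,np.ndarray) else x.as_rotvec() for x in lidpose([.5518,.1665,.086],-.2418,.26,.139)])
E
```

```text
cab near bottom [ 0.74419821 -0.32355269  0.        ] left bottom [ 0.7757124  -0.03516766  0.        ]
0.08 [[482.41463395 306.00218533]] [ 0.789 -0.292]
0.1 [[484.93500234 298.77466711]] [ 0.772 -0.302]
0.12 [[487.527804   291.33943605]] [ 0.755 -0.313]
0.15 [[491.55979985 279.77710901]] [ 0.728 -0.328]
0.2 [[498.68960205 259.33137747]] [ 0.685 -0.353]
[[-1.    0.09  0.  ]
 [ 0.09  1.    0.  ]
 [ 0.    0.   -1.  ]]
[-0.002, -0.001, -1.481, -0.21, -0.0045, -0.0522]
grasp [array([0.58649464, 0.15794342, 0.22032821]), array([-0.34772342, -2.86209727, -0.04546043])]
```

```bash
python3 -m handwheel '[[0,0,-0.18,-0.025,0,-0.01,0],[0,0,-0.36,-0.05,0,-0.02,0],[0,0,-0.54,-0.08,0,-0.03,0],[0,0,-0.72,-0.11,0,-0.04,0],[0,0,-0.9,-0.14,0,-0.05,0],[0,0,-1.08,-0.17,-0.002,-0.052,0],[0,0,-1.26,-0.2,-0.004,-0.052,0],[0,0,-1.44,-0.21,-0.004,-0.052,0],[0,0,-1.481,-0.21,-0.004,-0.052,0],[0,0,-1.481,-0.21,-0.004,-0.052,0],[0,0,-1.481,-0.21,-0.004,-0.052,0]]'
python3 - <<'E'
from workcell import *; import numpy as np,cv2; from h import *
s=sense(); f=grab_frame("wrist"); np.savez("pics/wp.npz",**f,p=s["tcp_pos"],r=s["tool_rot"]); cv2.imwrite("pics/wp.png",f["frame"][:,:,::-1])
print(s["clock"],s["tcp_pos"],s["joint_positions"].round(2))
p=np.array([.585,.155,.33]); T=lidpose([0,0,0],-.2418,.0,0)[1]
print(delta(p,T))
E
```

```text
clock: 1.52
tcp_pos: [0.6462, -0.2086, 0.2707]
tool_rot: [-0.14, -3.138, -0.001]
ft_force: [0.9, 0.4, -1.1]
grip_width: 0.0931
gripper_force: 0.0
1.525 [ 0.64617176 -0.20859591  0.27071189] [ 0.48  0.65 -0.38  1.24  0.24  1.3   1.58]
[0.0, -0.0, 0.153, 0.0933, 0.3569, -0.0591]
```

View pics/wp.png

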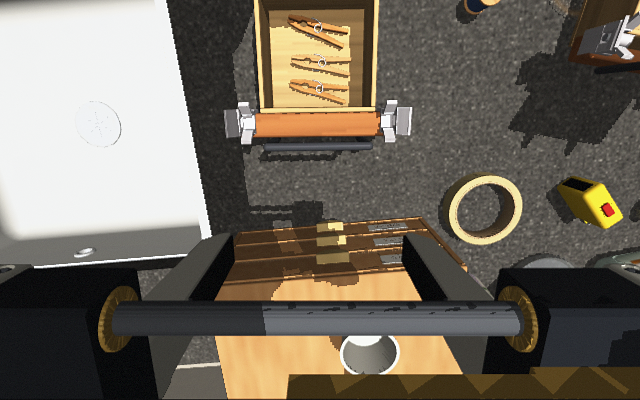

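The wrist view shows the brackets at (240,123) and (396,120) and the back rim near row 109. Next I'll compare these with the prediction in a zoom, and move over the empty box for the same view.

```bash
cat >> h.py <<'E'
def wproj(f,P):
    T=R.from_rotvec(f["r"]); tool=T.inv().apply(np.atleast_2d(P)-f["p"])
    M=np.linalg.inv(f["tool_from_camera"]); return proj(dict(mtx=f["mtx"],extrinsics=M),tool)
E
python3 -m handwheel '[[0,0,0.05,0.02,0.06,-0.04,0],[0,0,0.1,0.04,0.12,-0.06,0],[0,0,0.153,0.06,0.18,-0.06,0],[0,0,0.153,0.08,0.24,-0.06,0],[0,0,0.153,0.093,0.3,-0.06,0],[0,0,0.153,0.093,0.357,-0.06,0],[0,0,0.153,0.093,0.357,-0.06,0],[0,0,0.153,0.093,0.357,-0.06,0]]'
python3 - <<'E'
from workcell import *; import cv2; from h import *
s=sense(); f=grab_frame("wrist"); np.savez("pics/we.npz",**f,p=s["tcp_pos"],r=s["tool_rot"])
S=[.0]
def draw(n,b,x,y,w,h):
    f=np.load(f"pics/{n}.npz"); k=800//w; im=cv2.resize(f["frame"][y:y+h,x:x+w,::-1],(w*k,h*k),interpolation=cv2.INTER_CUBIC)
    P=box2w(b,[(.06,.061,.08),(.06,-.061,.08),(.069,.0795,.086),(.069,-.0795,.086),(.069,.0795,.113),(.069,-.0795,.113),(.090,.06,.130),(.09,-.06,.13),(.069+.167*.257,.034,.086+.167*.966),(.069+.167*.257,-.034,.086+.167*.966)])
    q=wproj(f,P); print(n,q.round(1).tolist())
    for u in q: cv2.drawMarker(im,tuple(int((a+.5)*k) for a in u-[x,y]),(255,0,255),0,10,1)
    return im
a=draw("wp",(.5164,-.198,-.0897),218,85,200,72); b=draw("we",(.4848,.1831,-.2418),150,20,400,240)
b=cv2.resize(b,(500,300)) if 0 else b[:, :800]
print(a.shape,b.shape); cv2.imwrite("pics/z3.png",np.vstack([a,b[:312]]) if b.shape[0]>312 else np.vstack([a,b]))
cv2.imwrite("pics/we.png",b)
E
```

```text
clock: 2.58
tcp_pos: [0.5851, 0.1545, 0.3306]
tool_rot: [0.378, 3.119, -0.001]
ft_force: [0.9, -1.4, -0.9]
grip_width: 0.0933
gripper_force: 0.0
wp [[374.4, 109.3], [258.5, 109.4], [392.7, 118.3], [240.3, 118.5], [398.9, 119.5], [233.9, 119.7], [380.8, 143.5], [252.0, 143.7], [372.0, 202.5], [259.6, 202.7]]
we [[369.4, 130.0], [271.9, 130.1], [384.7, 137.7], [256.6, 137.9], [389.3, 140.1], [252.4, 140.2], [374.1, 160.5], [267.8, 160.6], [364.5, 211.9], [279.8, 211.9]]
(288, 800, 3) (480, 800, 3)
```

View pics/z3.png

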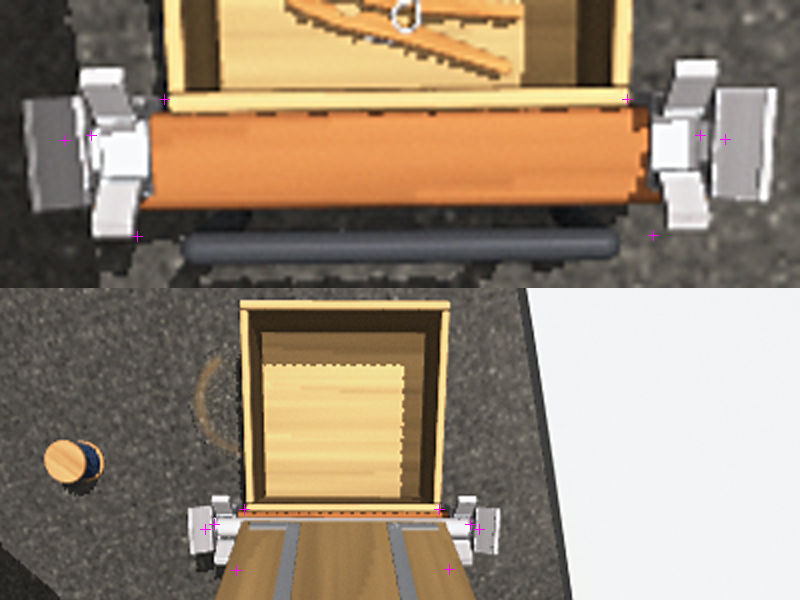

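The wrist view puts the empty box within about 0.5 mm of the fit. The peg hinge sits about 3 mm further back, 1 mm to +y and 0.012 rad more yaw, so I'll use (0.5882, -0.2036) with yaw -0.078. Next is the grasp approach.

Run:
```python
from h import *
for z in (.2,.14): print(delta(*lidpose([.552,.1665,.086],-.242,.26,z)))
```

```text
[-0.001, 0.261, -0.003, -0.0154, 0.0056, 0.0513]
[-0.001, 0.261, -0.003, 0.0001, 0.0057, 0.1092]
```

```bash
python3 -m handwheel '[[0,0.13,0,-0.008,0.006,0.01,0],[0,0.26,0,-0.015,0.006,0.03,0],[0,0.261,0,-0.015,0.006,0.051,0],[0,0.261,0,-0.01,0.006,0.071,0],[0,0.261,0,-0.005,0.006,0.09,0],[0,0.261,0,0,0.006,0.109,0],[0,0.261,0,0,0.006,0.109,0],[0,0.261,0,0,0.006,0.109,0],[0,0.261,0,0,0.006,0.109,0]]'
python3 - <<'E'
from workcell import *; import cv2; from h import *
print(delta(*lidpose([.552,.1665,.086],-.242,.26,.14)))
a=grab_frame("scene")["frame"][175:265,230:350,::-1];b=grab_frame("side")["frame"][90:180,220:340,::-1]
c=grab_frame("wrist")["frame"][:,:,::-1]
r=lambda i:cv2.resize(i,(400,300),interpolation=cv2.INTER_CUBIC)
cv2.imwrite("pics/g.png",np.vstack([np.hstack([r(a),r(b)]),np.hstack([r(c),r(c[200:350,200:440])])]))
E
```

```text
clock: 3.75
tcp_pos: [0.5877, 0.1593, 0.2226]
tool_rot: [-0.351, -2.863, -0.047]
ft_force: [-0.1, 0.2, 0.3]
grip_width: 0.093
gripper_force: 0.0
[0.001, 0.001, -0.002, 0.0, -0.0015, 0.0014]
```

View pics/g.png

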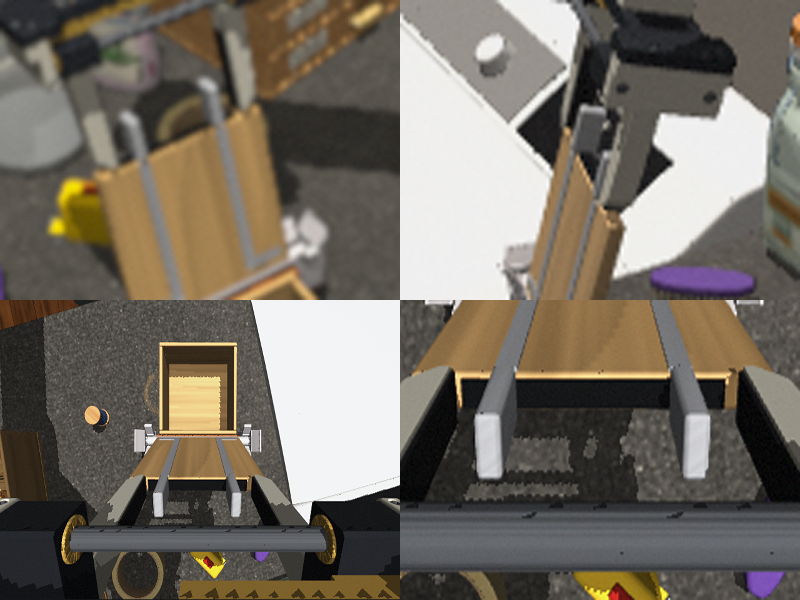

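Both tabs sit between the open fingers, centred to about 1 mm, with the tips at the panel edge. Now I squeeze.

```bash
python3 -m handwheel '[[0,0,0,0,-0.001,0,0.2],[0,0,0,0,-0.001,0,1],[0,0,0,0,-0.001,0,1],[0,0,0,0,-0.001,0,1],[0,0,0,0,-0.001,0,1],[0,0,0,0,-0.001,0,1],[0,0,0,0,-0.001,0,1],[0,0,0,0,-0.001,0,1]]' 33
python3 - <<'E'
from workcell import *; from h import *
s=sense(); print(s["ft_force"],s["torque"]); T=R.from_rotvec(s["tool_rot"]); print(T.inv().apply([0,0,.06]))
E
```

```text
clock: 4.9
tcp_pos: [0.5867, 0.1587, 0.2219]
tool_rot: [-0.349, -2.861, -0.046]
ft_force: [-0.2, -1.0, 2.1]
grip_width: 0.0443
gripper_force: 33.0
[-0.18898299 -0.96750903  2.1127052 ] [-0.10714662 -0.22467458  0.02691462]
[ 1.54636479e-02  3.77543553e-06 -5.79730591e-02]
```

```bash
python3 -m handwheel '[[0,0,0,0.0015,0,-0.006,1],[0,0,0,0.0031,0,-0.012,1],[0,0,0,0.0062,0,-0.023,1],[0,0,0,0.0093,0,-0.035,1],[0,0,0,0.0124,0,-0.046,1],[0,0,0,0.0155,0,-0.058,1],[0,0,0,0.0155,0,-0.058,1],[0,0,0,0.0155,0,-0.058,1]]'
python3 - <<'E'
from workcell import *; import cv2; from h import *
a=grab_frame("scene")["frame"][150:270,230:390,::-1];b=grab_frame("side")["frame"][70:220,200:400,::-1]
s=sense();f=grab_frame("wrist");np.savez("pics/wl.npz",**f,p=s["tcp_pos"],r=s["tool_rot"]);c=f["frame"][:,:,::-1]
r=lambda i:cv2.resize(i,(400,300),interpolation=cv2.INTER_CUBIC)
cv2.imwrite("pics/l.png",np.vstack([np.hstack([r(a),r(b)]),np.hstack([r(c),r(c[130:310,200:440])])]))
E
```

```text
clock: 5.9
tcp_pos: [0.5864, 0.1587, 0.2814]
tool_rot: [-0.349, -2.86, -0.045]
ft_force: [0.6, 0.8, -2.9]
grip_width: 0.0446
gripper_force: 33.0
```

View pics/l.png

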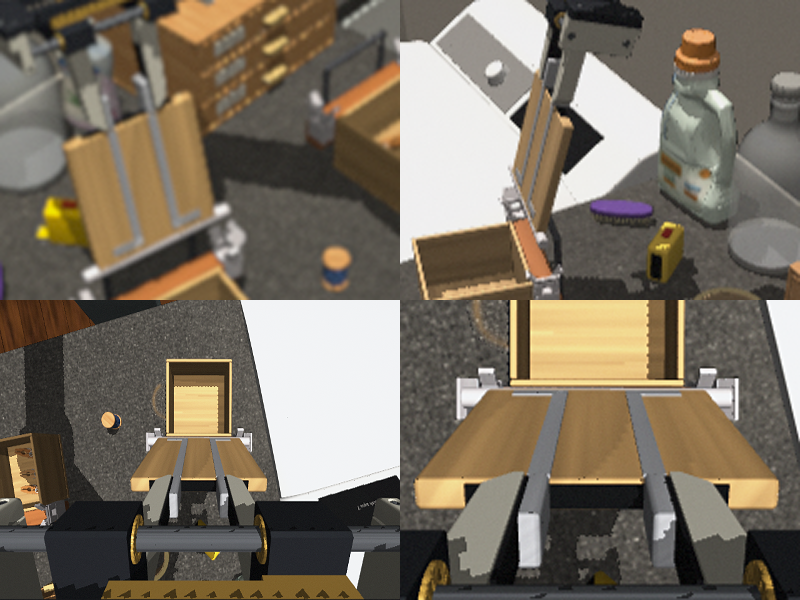

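The lid came off: the barrel is clear of the brackets, the pins are in, and the wrist carries about 2 N. Now I compute the transfer, using the grip transform carried over from the empty hinge.

```bash
cat >> h.py <<'E'
g0=np.array([.5867,.1587,.2219]); G0=R.from_rotvec([-.349,-2.861,-.046])
L0=R.from_euler("ZY",[-.242,.26]); gt=L0.inv().apply(g0-[.552,.1665,.086]); GT=L0.inv()*G0
def hang(h,yaw,lean,up=0):
    L=R.from_euler("ZY",[yaw,lean]); return np.array(h)+L.apply(gt)+[0,0,up], L*GT
E
python3 - <<'E'
from h import *
print(gt, GT.as_rotvec())
h=np.array([.5882,-.2036,.086]); e=np.array([.552,.1665,.086])
print(delta(*hang(e,-.242,.24,.10)))
m=(h+e)/2; print(delta(*hang(m,-.16,.24,.10)))
for u in(.10,.05): print(delta(*hang(h,-.078,.24,u)))
E
```

```text
[-0.00057426  0.00074296  0.14047369] [-1.14178228e-03 -3.14062657e+00 -5.29077358e-04]
[-0.001, -0.021, -0.0, 0.013, 0.0002, -0.0395]
[0.02, -0.021, -0.08, -0.0468, -0.1724, -0.0554]
[0.04, -0.021, -0.159, -0.1063, -0.345, -0.0713]
[0.04, -0.021, -0.159, -0.1193, -0.345, -0.023]
```

```bash
python3 -m handwheel '[[0,-0.01,0,0.006,0,-0.02,1],[0,-0.021,0,0.012,0,-0.037,1],[0.002,-0.021,-0.01,0.006,-0.02,-0.041,1],[0.005,-0.021,-0.025,-0.005,-0.05,-0.044,1],[0.01,-0.021,-0.045,-0.02,-0.095,-0.048,1],[0.016,-0.021,-0.065,-0.035,-0.14,-0.052,1],[0.022,-0.021,-0.086,-0.051,-0.185,-0.057,1],[0.027,-0.021,-0.107,-0.067,-0.23,-0.061,1],[0.032,-0.021,-0.127,-0.081,-0.272,-0.065,1],[0.036,-0.021,-0.145,-0.094,-0.31,-0.068,1],[0.039,-0.021,-0.156,-0.103,-0.336,-0.07,1],[0.04,-0.021,-0.159,-0.106,-0.345,-0.071,1]]'
python3 - <<'E'
from h import *
h=np.array([.5882,-.2036,.086])
for u in(.10,.05,.04): print(delta(*hang(h,-.078,.24,u)))
E
```

```text
clock: 7.55
tcp_pos: [0.6209, -0.207, 0.3241]
tool_rot: [-0.119, -2.901, -0.014]
ft_force: [0.7, -0.1, -1.0]
grip_width: 0.0449
gripper_force: 33.0
[0.001, 0.003, -0.003, -0.0004, 0.0016, 0.0014]
[0.001, 0.003, -0.003, -0.0121, 0.0016, 0.05]
[0.001, 0.003, -0.003, -0.0145, 0.0016, 0.0597]
```

```bash
python3 -m handwheel '[[0.001,0.003,-0.003,-0.005,0.0016,0.02,1],[0.001,0.003,-0.003,-0.01,0.0016,0.04,1],[0.001,0.003,-0.003,-0.0145,0.0016,0.059,1],[0.001,0.003,-0.003,-0.0145,0.0016,0.0597,1],[0.001,0.003,-0.003,-0.0145,0.0016,0.0597,1],[0.001,0.003,-0.003,-0.0145,0.0016,0.0597,1]]'
python3 - <<'E'
from workcell import *; import cv2; from h import *
h=np.array([.5882,-.2036,.086]); print(delta(*hang(h,-.078,.24,.04)))
A=grab_frame("scene");B=grab_frame("side");s=sense();f=grab_frame("wrist")
np.savez("pics/wh.npz",**f,p=s["tcp_pos"],r=s["tool_rot"]);np.savez("pics/sh.npz",**A);np.savez("pics/dh.npz",**B)
# predicted: barrel ends as held, cheeks/bracket tops on box
hp=np.append(h[:2],0); box=(h[0]-.069*np.cos(.078),h[1]+.069*np.sin(.078),-.078)
P=np.vstack([box2w(box,[(.069,.077,.126),(.069,-.077,.126)]),box2w(box,[(.069,.0795,.113),(.069,-.0795,.113)])])
def crop(fr,q,x,y,w,hh,k):
    im=cv2.resize(fr["frame"][y:y+hh,x:x+w,::-1],(w*k,hh*k),interpolation=cv2.INTER_CUBIC); print(q.round(1).tolist())
    for i,u in enumerate(q): cv2.drawMarker(im,tuple(int((a+.5)*k) for a in u-[x,y]),(255,0,255) if i<2 else (0,255,0),0,8,1)
    return im
a=crop(A,proj(A,P),335,145,100,75,4); b=crop(B,proj(B,P),320,230,100,75,4)
c=crop(f,wproj(f,P),220,80,200,75,4)
cv2.imwrite("pics/h.png",np.vstack([np.hstack([a,b]),c]))
E
```

```text
clock: 8.3
tcp_pos: [0.6215, -0.2031, 0.2629]
tool_rot: [-0.109, -2.899, -0.014]
ft_force: [0.2, -0.3, -1.8]
grip_width: 0.0447
gripper_force: 33.0
[-0.001, 0.001, 0.003, 0.0002, -0.0023, 0.0004]
[[358.3, 184.8], [394.3, 161.7], [357.5, 188.8], [394.4, 164.8]]
[[354.0, 251.4], [400.5, 310.0], [352.9, 255.4], [400.5, 316.0]]Traceback (most recent call last):
  File "<stdin>", line 13, in <module>
  File "h.py", line 24, in wproj
    T=R.from_rotvec(f["r"]); tool=T.inv().apply(np.atleast_2d(P)-f["p"])
                    ~^^^^^
KeyError: 'r'
```

Run:
```python
import cv2; from h import *
A,B,f=[np.load(f"pics/{n}.npz") for n in("sh","dh","wh")]
h=np.array([.5882,-.2036,.086]); box=(h[0]-.069*np.cos(.078),h[1]+.069*np.sin(.078),-.078)
P=np.vstack([box2w(box,[(.069,.077,.126),(.069,-.077,.126)]),box2w(box,[(.069,.0795,.113),(.069,-.0795,.113)])])
def crop(fr,q,x,y,w,hh,k):
    im=cv2.resize(fr["frame"][y:y+hh,x:x+w,::-1],(w*k,hh*k),interpolation=cv2.INTER_CUBIC); print(q.round(1).tolist())
    for i,u in enumerate(q): cv2.drawMarker(im,tuple(int((a+.5)*k) for a in u-[x,y]),(255,0,255) if i<2 else (0,255,0),0,8,1)
    return im
a=crop(A,proj(A,P),335,145,100,75,4); b=crop(B,proj(B,P),325,235,100,100,4)[:400]
c=crop(f,wproj(f,P),220,95,200,50,4)
a=np.vstack([a,np.zeros((100,400,3),np.uint8)])
cv2.imwrite("pics/h.png",np.vstack([np.hstack([a,b]),c]))
```

```text
[[358.3, 184.8], [394.3, 161.7], [357.5, 188.8], [394.4, 164.8]]
[[354.0, 251.4], [400.5, 310.0], [352.9, 255.4], [400.5, 316.0]]
[[394.4, 186.2], [234.9, 186.1], [393.9, 186.2], [235.7, 186.1]]
```

View pics/h.png

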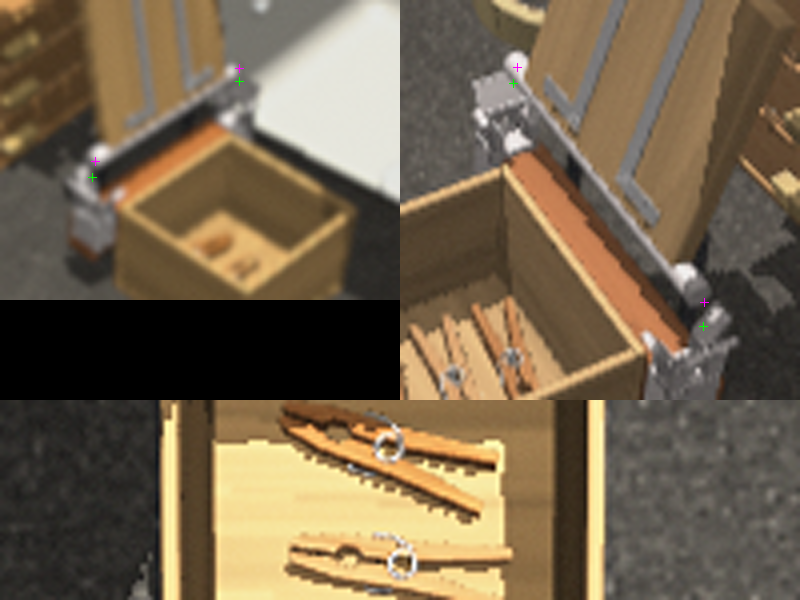

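Hover views: the barrel ends are at the predicted marks to about 1–2 px, above both brackets. I'll check the lateral alignment against the rim sides in the same wrist picture, which needs no further view.

Run:
```python
import cv2; from h import *
f=np.load("pics/wh.npz"); h=np.array([.5882,-.2036,.086]); box=(h[0]-.069*np.cos(.078),h[1]+.069*np.sin(.078),-.078)
hsv=cv2.cvtColor(f["frame"],cv2.COLOR_RGB2HSV)
for sgn in(1,-1):
    q=wproj(f,box2w(box,[(x,sgn*.061,.08) for x in np.linspace(-.06,.06,25)]))
    for row in(80,105,130,150):
        u=np.interp(row,q[:,1],q[:,0]); x0=int(u)-12
        sat=hsv[row,x0:x0+25,1]; print(sgn,row,round(u,1),x0,sat.tolist())
L=R.from_rotvec(f["r"])*GT.inv(); hl=f["p"]-L.apply(gt)
q=wproj(f,hl+L.apply([[0,.077,0],[0,-.077,0],[.0,.063,.135],[0,-.063,.135]])); print("held lid",hl.round(4),q.round(1).tolist())
print(f["frame"][176:200,235].mean(1).round().tolist())
for row in(180,184,188):print(row,f["frame"][row,222:246].mean(1).round().astype(int).tolist(),f["frame"][row,386:412].mean(1).round().astype(int).tolist())
```

```text
1 80 370.9 358 [136, 125, 123, 141, 137, 130, 125, 142, 130, 121, 88, 86, 101, 96, 16, 25, 25, 30, 28, 28, 24, 31, 27, 19, 26]
1 105 370.8 358 [130, 132, 118, 130, 125, 125, 123, 125, 125, 122, 89, 91, 81, 70, 20, 23, 22, 35, 22, 30, 22, 28, 30, 28, 18]
1 130 370.6 358 [126, 130, 130, 135, 130, 132, 127, 130, 135, 116, 93, 89, 99, 79, 13, 24, 30, 24, 30, 32, 27, 24, 26, 30, 30]
1 150 370.4 358 [126, 111, 118, 117, 121, 121, 125, 120, 132, 102, 90, 86, 114, 53, 19, 29, 21, 25, 26, 32, 20, 30, 30, 28, 31]
-1 80 259.3 247 [28, 34, 24, 21, 18, 18, 26, 33, 21, 28, 24, 20, 14, 126, 130, 125, 133, 122, 116, 115, 123, 121, 121, 123, 127]
-1 105 259.4 247 [19, 19, 26, 26, 26, 23, 26, 23, 29, 32, 17, 17, 16, 125, 94, 87, 94, 128, 131, 129, 132, 135, 133, 131, 127]
-1 130 259.6 247 [23, 28, 22, 31, 28, 32, 20, 34, 31, 17, 12, 12, 0, 123, 96, 89, 90, 127, 140, 132, 132, 123, 133, 133, 128]
-1 150 259.7 247 [15, 22, 23, 22, 28, 27, 19, 24, 27, 23, 25, 19, 28, 110, 103, 89, 86, 117, 133, 134, 128, 127, 126, 125, 128]
held lid [ 0.5884 -0.2016  0.1259] [[396.5, 186.0], [237.0, 186.4], [427.0, 243.1
[... 222 characters left out ...]
 103, 106, 107, 109, 113, 108, 108, 109, 104, 106, 163, 74, 55, 51, 101, 170, 175] [168, 133, 63, 58, 33, 254, 188, 167, 164, 165, 169, 169, 176, 168, 171, 171, 131, 250, 254, 123, 74, 76, 97, 101, 93, 90]
184 [43, 43, 39, 26, 129, 171, 111, 102, 106, 110, 105, 109, 109, 113, 106, 118, 124, 128, 125, 124, 116, 240, 239, 239] [235, 235, 235, 235, 234, 235, 234, 233, 234, 235, 235, 234, 236, 178, 166, 169, 132, 249, 255, 120, 77, 81, 96, 110, 95, 86]
188 [44, 44, 42, 25, 127, 173, 111, 101, 106, 106, 108, 109, 107, 110, 104, 164, 166, 167, 168, 164, 159, 254, 253, 250] [144, 254, 253, 249, 249, 249, 249, 249, 249, 249, 249, 250, 253, 213, 167, 169, 134, 248, 255, 118, 85, 107, 109, 99, 95, 93]
```

Rim edges, cheek edges and barrel ends agree: the lid needs about -2 mm in y. I'll correct that while lowering, and watch the force.

```bash
python3 -m handwheel '[[0,0,0,0,-0.0011,0,1],[0,0,0.002,0,-0.0021,0,1],[0,0,0.002,-0.0014,-0.0021,0.006,1],[0,0,0.002,-0.0029,-0.0021,0.012,1],[0,0,0.002,-0.0044,-0.0021,0.018,1],[0,0,0.002,-0.0056,-0.0021,0.023,1],[0,0,0.002,-0.0068,-0.0021,0.028,1],[0,0,0.002,-0.0068,-0.0021,0.028,1],[0,0,0.002,-0.0068,-0.0021,0.028,1]]'
python3 - <<'E'
from h import *
h=np.array([.5882,-.2036,.086]); 
for u in (.01,0):print(delta(*hang(h,-.078,.24,u)))
E
```

```text
clock: 9.57
tcp_pos: [0.6207, -0.2056, 0.2329]
tool_rot: [-0.113, -2.897, -0.014]
ft_force: [-0.0, -0.1, -1.6]
grip_width: 0.0448
gripper_force: 33.0
[-0.001, -0.002, 0.001, -0.0004, 0.0002, 0.0002]
[-0.001, -0.002, 0.001, -0.0028, 0.0002, 0.0099]
```

```bash
python3 -m handwheel '[[0,0,0,-0.0008,0.0002,0.003,1],[0,0,0,-0.0014,0.0002,0.006,1],[0,0,0,-0.002,0.0002,0.008,1],[0,0,0,-0.0026,0.0002,0.01,1],[0,0,0,-0.0026,0.0002,0.01,1],[0,0,0,-0.0026,0.0002,0.01,1]]'
python3 - <<'E'
from h import *
from workcell import sense
s=sense(); L=R.from_rotvec(s["tool_rot"])*GT.inv(); print("lid",s["tcp_pos"]-L.apply(gt),s["ft_force"],s["torque"])
E
```

```text
clock: 10.32
tcp_pos: [0.6205, -0.2053, 0.2225]
tool_rot: [-0.112, -2.896, -0.014]
ft_force: [-1.5, 0.4, 0.2]
grip_width: 0.0445
gripper_force: 33.0
lid [ 0.58739858 -0.203565    0.08598769] [-1.4727337   0.43805993  0.16109743] [ 0.12014037 -0.02156075  0.06541119]
```

```bash
python3 -m handwheel '[[0,0,0,-0.0005,0,0.001,1],[0,0,0,-0.0008,0,0.002,1],[0,0,0,-0.0008,0,0.002,1],[0,0,0,-0.0008,0,0.002,1]]'
```

```text
clock: 10.82
tcp_pos: [0.621, -0.2054, 0.2222]
tool_rot: [-0.113, -2.898, -0.013]
ft_force: [-2.3, -0.3, 6.2]
grip_width: 0.0447
gripper_force: 33.0
```

```bash
python3 -m handwheel '[[0,0,0,0,0,-0.001,1],[0,0,0,0,0,-0.001,0.45],[0,0,0,0,0,-0.001,0.38],[0,0,0,0,0,-0.001,0.31],[0,0,0,0,0,-0.001,0.24],[0,0,0,0,0,-0.001,0.1],[0,0,0,0,0,-0.001,0],[0,0,0,0,0,-0.001,0],[0,0,0,0,0,-0.001,0],[0,0,0,0,0,-0.001,0]]'
python3 - <<'E'
from workcell import *; import cv2; from h import *
s=sense();f=grab_frame("wrist");np.savez("pics/wr.npz",**f,p=s["tcp_pos"],r=s["tool_rot"])
r=lambda i:cv2.resize(i,(400,300),interpolation=cv2.INTER_CUBIC)
a=grab_frame("scene")["frame"][115:235,325:485,::-1];b=grab_frame("side")["frame"][180:345,300:520,::-1];c=f["frame"][:,:,::-1]
cv2.imwrite("pics/r.png",np.vstack([np.hstack([r(a),r(b)]),np.hstack([r(c),r(c[140:320,200:440])])]))
E
```

```text
clock: 12.08
tcp_pos: [0.6212, -0.2054, 0.2211]
tool_rot: [-0.113, -2.897, -0.014]
ft_force: [0.4, -0.0, 0.7]
grip_width: 0.0927
gripper_force: 0.0
```

View pics/r.png

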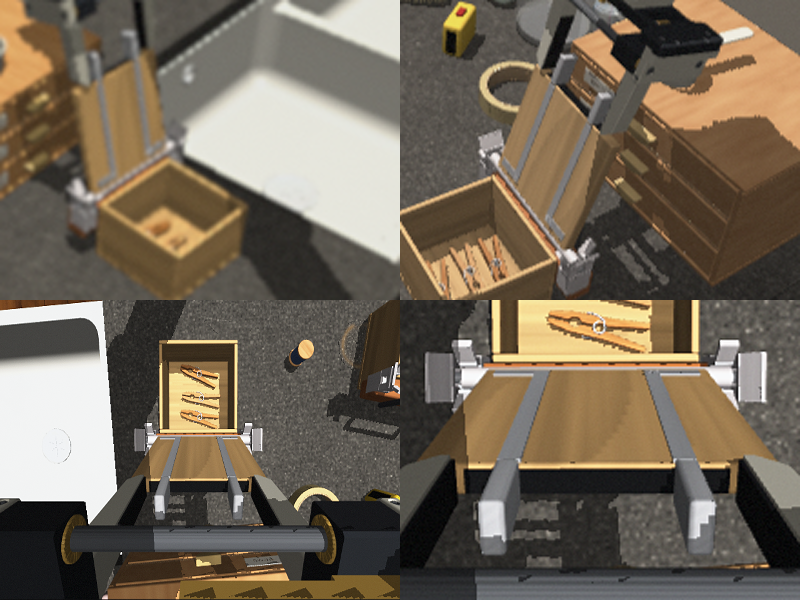

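The lid leans on its stop with the barrel in both saddles. The tabs are symmetric at (482–718) in the zoom, so they are back at rest spacing with the pins out. Next I back off and go behind the lid.

```bash
python3 -m handwheel '[[0,0,0,0,0,-0.015,0],[0,0,0,0,0,-0.035,0],[0,0,0,0,0,-0.055,0],[0,0,0,0,0,-0.075,0],[0,0,0,0,0,-0.085,0.5],[0,0,0,0,0,-0.085,1],[0,0,0,0,0,-0.085,1],[0,0,0,0,0,-0.085,1]]'
python3 - <<'E'
from h import *
h=np.array([.588,-.2036,.086]); 
for x,z in((.08,.31),(.075,.25),(.07,.205)):
    o,T=lidpose(h,-.078,0,z-.086,x); print(o.round(3),delta(o,T))
E
```

```text
clock: 13.22
tcp_pos: [0.6412, -0.2071, 0.3029]
tool_rot: [-0.112, -2.895, -0.014]
ft_force: [-0.4, 1.3, -0.1]
grip_width: 0.0576
gripper_force: 0.0
[ 0.668 -0.21   0.31 ] [0.0, -0.245, 0.0, -0.0242, -0.0007, -0.0134]
[ 0.663 -0.209  0.25 ] [0.0, -0.245, 0.0, -0.0339, -0.0007, 0.046]
[ 0.658 -0.209  0.205] [0.0, -0.245, 0.0, -0.0399, -0.0007, 0.0909]
```

```bash
python3 -m handwheel '[[0,-0.12,0,-0.012,-0.0007,-0.01,1],[0,-0.245,0,-0.024,-0.0007,-0.013,1],[0,-0.245,0,-0.026,-0.0007,0.0,1],[0,-0.245,0,-0.03,-0.0007,0.025,1],[0,-0.245,0,-0.034,-0.0007,0.046,1],[0,-0.245,0,-0.037,-0.0007,0.07,1],[0,-0.245,0,-0.04,-0.0007,0.09,1],[0,-0.245,0,-0.04,-0.0007,0.09,1],[0,-0.245,0,-0.04,-0.0007,0.09,1]]'
python3 - <<'E'
from h import *
h=np.array([.588,-.2036,.086]); 
for x in(.05,0,-.015):
    o,T=lidpose(h,-.078,0,.119,x); print(o.round(3),delta(o,T))
E
```

```text
clock: 14.35
tcp_pos: [0.659, -0.2089, 0.2066]
tool_rot: [0.121, 3.138, 0.0]
ft_force: [0.5, -0.0, -0.2]
grip_width: 0.0003
gripper_force: 0.0
[ 0.638 -0.207  0.205] [0.0, 0.001, 0.001, 0.0212, -0.0003, 0.0016]
[ 0.588 -0.204  0.205] [0.0, 0.001, 0.001, 0.0712, -0.0002, 0.0015]
[ 0.573 -0.202  0.205] [0.0, 0.001, 0.001, 0.0862, -0.0002, 0.0015]
```

```bash
python3 -m handwheel '[[0,0,0,0.012,0,0,1],[0,0,0,0.021,0,0,1],[0,0,0,0.03,0,0,1],[0,0,0,0.039,0,0,1],[0,0,0,0.048,0,0,1],[0,0,0,0.057,0,0,1],[0,0,0,0.066,0,0,1],[0,0,0,0.075,0,0,1],[0,0,0,0.082,0,0,1],[0,0,0,0.07,0,0,1],[0,0,0,0.045,0,-0.01,1],[0,0,0,0.02,0,-0.02,1]]'
python3 -m handwheel '[[0,0,0,0,0,-0.02,1],[0,0,0,0,0,-0.04,1],[0,0,0,0,0,-0.06,1],[0,0,0,0,0,-0.06,1],[0,0,0,0,0,-0.06,1],[0,0,0,0,0,-0.06,1],[0,0,0,0,0,-0.06,1],[0,0,0,0,0,-0.06,1]]'
python3 - <<'E'
from workcell import *; import cv2; from h import *
s=sense();f=grab_frame("wrist");f=dict(f,p=s["tcp_pos"],r=s["tool_rot"]);A=grab_frame("scene");B=grab_frame("side")
h=np.array([.588,-.2036,.086]);box=(h[0]-.069*np.cos(.078),h[1]+.069*np.sin(.078),-.078)
def st(P,n):
    w=box2w(box,P); 
    for nm,q,fr in(("wr",wproj(f,w),f),("sc",proj(A,w),A),("si",proj(B,w),B)):
        print(n,nm,[(u.round().astype(int).tolist(),fr["frame"][int(u[1]),int(u[0])].tolist()) for u in q if 0<=u[0]<640 and 0<=u[1]<400])
st([(x,y,.092) for x in(.03,-.01,-.05) for y in(.045,0,-.045)],"panel shut")
st([(-.082,.03,.086),(-.082,-.03,.086)],"tabs")
cv2.imwrite("pics/end.png",A["frame"][:,:,::-1])
E
```

```text
clock: 15.85
tcp_pos: [0.6404, -0.2075, 0.2269]
tool_rot: [0.122, 3.136, 0.0]
ft_force: [0.1, -0.1, -0.3]
grip_width: 0.0
gripper_force: 0.0
clock: 16.85
tcp_pos: [0.6385, -0.2075, 0.2863]
tool_rot: [0.122, 3.138, 0.0]
ft_force: [0.2, 1.1, -0.3]
grip_width: 0.0004
gripper_force: 0.0
panel shut wr [([360, 90], [247, 234, 164]), ([317, 90], [247, 228, 156]), ([275, 90], [247, 221, 149]), ([362, 48], [247, 234, 164]), ([317, 48], [247, 222, 150]), ([273, 48], [246, 220, 150]), ([363, 4], [247, 232, 163]), ([317, 4], [247, 229, 160]), ([271, 4], [247, 224, 152])]
panel shut sc [([376, 195], [237, 199, 124]), ([386, 188], [233, 192, 121]), ([396, 181], [230, 188, 119]), ([386, 202], [238, 199, 125]), ([397, 195], [230, 189, 117]), ([407, 188], [230, 189, 119]), ([397, 210], [236, 197, 125]), ([408, 202], [234, 193, 120]), ([418, 195], [233, 192, 121])]
panel shut si [([343, 282], [235, 198, 139]), ([356, 299], [231, 192, 137]), ([369, 317], [225, 183, 130]), ([324, 289], [236, 199, 141]), ([336, 307], [224, 183, 130]), ([349, 326], [223, 182, 128]), ([305, 297], [237, 199, 142]), ([316, 315], [233, 193, 137]), ([328, 335], [227, 185, 131])]
tabs wr []
tabs sc [([410, 214], [116, 116, 116]), ([424, 204], [106, 107, 107])]
tabs si [([292, 311], [77, 78, 77]), ([307, 337], [82, 82, 82])]
```

Bright wood covers every panel point in all three views, and the tabs show grey at the front, so the lid is shut. The arm is clear.

```bash
python3 -c "
from workcell import *
print(close_job())"
```

```text
the job is handed in; nothing more can be done
None
```

The lid is off the empty box, hung on the peg box's hinge and swung shut by its own weight after a push from behind; I handed the job in at about 17 s of 51 s, and `close_job()` gave no verdict back.

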